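# Swap the short axle and set the hold-down collar

## Task

One of the three wooden axles lying in the blue-posted kit jig is too short. Put it into the cardboard offcuts box and lay the long axle from the cork stock rack, centred, in the notch it leaves; only then slide the orange collar along the bar until its pointer stands on the red mark, and let go. All three axles must end as long ones lying centred in their notches; leave the short spare in the stock rack, the bottle, the tape roll and the cutter alone.

Things in the scene. Friction and masses are not known exactly. Their poses are not given: they have to be found in the camera images.
- jig: Kit jig, fixed: plywood base 250 (x) x 300 (y) x 12 mm, origin under its centre, yaw varies. Two supports 52 mm apart (44 mm clear between, down to the base) at local y -35 +-26 carry three V notches; axles lie along local y. Square 16 mm bar along local y at local x +105, centre 80 mm up, between blue posts at y +-142, 96 mm tall. White scale strip (top 58 mm up) at x +122.
- notch1 (a point): Centre of an axle lying properly in the notch nearest the robot (local x -85, y -35, height 50 mm). Axes as the jig's: the axle lies along y. Notches are 60 mm apart in x
- notch2 (a point): The same for the middle notch (local x -25)
- notch3 (a point): The same for the notch nearest the bar (local x +35)
- long_a_mid (a point): Centre of one correct kit axle: wood cylinder, diameter 26 mm, length 110 mm along its y, blue end bands, about 42 g. Already in the jig, in any of the notches
- long_b_mid (a point): Centre of the other correct kit axle, the same as long_a
- short_mid (a point): Centre of the wrong kit axle: wood cylinder, diameter 26 mm, length only 70 mm along its y, yellow end bands, about 27 g. In any of the jig's notches
- stock: Stock rack, fixed: cork base 140 (x) x 84 (y) x 12 mm, origin under its centre, with two V notches at local x = +-34 mm like those of the jig (supports at local y = +-26, inner gap 44 mm); the axles lie along local y, centres 50 mm above the table. To the left or the right of the jig
- new_long_mid (a point): Centre of the long axle in the stock rack (either notch), the one to put into the jig: diameter 26 mm, length 110 mm along its y, blue end bands, about 42 g
- spare_short_mid (a point): Centre of the short axle in the stock rack (diameter 26, length 70 mm, yellow end bands), to be left there
- offcuts_in (a point): Centre of the inner floor of the offcuts box, an open cardboard box, fixed, 170 (x) x 140 (y) x 55 mm high outside, walls and floor 5 mm; axes as the box's. On the other side of the jig from the stock rack
- keeper (a joint): Slide of the orange collar on the bar: 0 m at the parking end (local y +120 of the jig), grows to 0.23 as it moves along the jig's -y. Friction about 2.5 N; it stays where it is left
- keeper_grip (a point): Middle (124 mm above the table) of the black grip fin on the orange collar: 22 mm thick along the bar (y), 40 mm across it (x), from 99 to 144 mm up. Collar block below it: 40 (x) x 34 (y) x 38 mm. Axes as the jig's
- holddown_tip (a point): Tip of the flat aluminium hold-down arm that is fixed to the collar and moves with it: 24 mm wide, 75 to 85 mm above the table, it reaches 220 mm from the bar towards the robot. With the collar at the mark it passes over the axles (tops 63 mm up) and bars access to them
- pointer (a point): Tip of the black pointer (3 mm wide) on the far side of the collar, 10 mm above the top of the scale strip. Axes as the jig's
- mark_top (a point): Centre of the top of the red mark, a 10 mm wide red band on the scale strip. Axes as the jig's. The pointer is right when their y's (along the bar) agree within 5 mm, that is, when it stands over the red
- bottle: Bystander: clear bottle, blue cap, diameter 64, height 190 mm, loose; origin under its centre
- tape: Bystander: red tape roll lying flat, diameter 100, height 48 mm, loose; origin under its centre
- cutter: Bystander: red box cutter lying along its y, 30 x 160 x 18 mm, loose; origin under its middle
Things that resemble listed ones, but are neither listed nor needed, are in the scene too. Of the things that look like the part that bears offcuts_in, the largest one is meant.

How it is judged (in metres and radians):
On the way, in this order (a step that is already met when the one before it is completed fails the run):
1. the short kit axle lies in the offcuts box, let go (x of short_mid in the frame of offcuts_in between -0.085 and 0.085 m and y of short_mid in the frame of offcuts_in between -0.07 and 0.07 m and z of short_mid in the frame of offcuts_in below 0.035 m and contact force between the fingers and short below 0.1 N), for 0.1 s.
2. the long stock axle lies in the free notch of the jig, let go (((x of new_long_mid in the frame of notch1 between -0.006 and 0.006 m and y of new_long_mid in the frame of notch1 between -0.015 and 0.015 m and z of new_long_mid in the frame of notch1 between -0.005 and 0.005 m and angle between the y axis of new_long_mid and the y axis of notch1, either way round below 0.12 rad) or (x of new_long_mid in the frame of notch2 between -0.006 and 0.006 m and y of new_long_mid in the frame of notch2 between -0.015 and 0.015 m and z of new_long_mid in the frame of notch2 between -0.005 and 0.005 m and angle between the y axis of new_long_mid and the y axis of notch2, either way round below 0.12 rad) or (x of new_long_mid in the frame of notch3 between -0.006 and 0.006 m and y of new_long_mid in the frame of notch3 between -0.015 and 0.015 m and z of new_long_mid in the frame of notch3 between -0.005 and 0.005 m and angle between the y axis of new_long_mid and the y axis of notch3, either way round below 0.12 rad)) and contact force between the fingers and new_long below 0.1 N), for 0.1 s.
3. the collar's pointer stands on the red mark (y of pointer in the frame of mark_top between -0.005 and 0.005 m), for 0.2 s.
At the end, for the whole second after the job is handed in: Three long axles in the notches (within 6 mm across, 15 mm along, 5 mm in height, 0.12 rad), the short kit axle in the offcuts box, the pointer within 5 mm of the red mark's middle along the bar, the spare short within 20 mm of its start; all at rest and released (all of step 2 and all of step 3 and ((x of long_a_mid in the frame of notch1 between -0.006 and 0.006 m and y of long_a_mid in the frame of notch1 between -0.015 and 0.015 m and z of long_a_mid in the frame of notch1 between -0.005 and 0.005 m and angle between the y axis of long_a_mid and the y axis of notch1, either way round below 0.12 rad) or (x of long_a_mid in the frame of notch2 between -0.006 and 0.006 m and y of long_a_mid in the frame of notch2 between -0.015 and 0.015 m and z of long_a_mid in the frame of notch2 between -0.005 and 0.005 m and angle between the y axis of long_a_mid and the y axis of notch2, either way round below 0.12 rad) or (x of long_a_mid in the frame of notch3 between -0.006 and 0.006 m and y of long_a_mid in the frame of notch3 between -0.015 and 0.015 m and z of long_a_mid in the frame of notch3 between -0.005 and 0.005 m and angle between the y axis of long_a_mid and the y axis of notch3, either way round below 0.12 rad)) and ((x of long_b_mid in the frame of notch1 between -0.006 and 0.006 m and y of long_b_mid in the frame of notch1 between -0.015 and 0.015 m and z of long_b_mid in the frame of notch1 between -0.005 and 0.005 m and angle between the y axis of long_b_mid and the y axis of notch1, either way round below 0.12 rad) or (x of long_b_mid in the frame of notch2 between -0.006 and 0.006 m and y of long_b_mid in the frame of notch2 between -0.015 and 0.015 m and z of long_b_mid in the frame of notch2 between -0.005 and 0.005 m and angle between the y axis of long_b_mid and the y axis of notch2, either way round below 0.12 rad) or (x of long_b_mid in the frame of notch3 between -0.006 and 0.006 m and y of long_b_mid in the frame of notch3 between -0.015 and 0.015 m and z of long_b_mid in the frame of notch3 between -0.005 and 0.005 m and angle between the y axis of long_b_mid and the y axis of notch3, either way round below 0.12 rad)) and x of short_mid in the frame of offcuts_in between -0.085 and 0.085 m and y of short_mid in the frame of offcuts_in between -0.07 and 0.07 m and z of short_mid in the frame of offcuts_in below 0.035 m and velocity of joint keeper between -0.005 and 0.005 m/s and contact force between the fingers and keeper below 0.1 N and distance of spare_short_mid from where it was at the start of the episode below 0.02 m and linear speed of each of long_a, long_b, new_long, short below 0.03 m/s); the robot touches nothing.
It fails at once if the bottle is pushed away (over 30 mm) or tipped (distance of bottle from where it was at the start of the episode above 0.03 m or angle between bottle's own z axis and vertical above 0.35 rad).
It fails at once if the tape is pushed away (over 30 mm) or tipped (distance of tape from where it was at the start of the episode above 0.03 m or angle between tape's own z axis and vertical above 0.35 rad).
It fails at once if the cutter is pushed away (over 30 mm) or tipped (distance of cutter from where it was at the start of the episode above 0.03 m or angle between cutter's own z axis and vertical above 0.35 rad).
It fails at once if the short spare is taken from the stock rack (distance of spare_short_mid from where it was at the start of the episode above 0.04 m).
It also fails if it takes over 67 s, if anything falls off the work surface, if the arm or the gripper's body presses on something with over 40 N, if the wrist force passes 120 N, or if a joint passes its speed limit or range.

## Robot

A 6-joint arm with a two-finger parallel gripper is mounted at the origin on the work surface. World frame = base frame: x ahead of the robot, y to its left, z up, the work surface at z = 0. Lengths are in mm, angles in rad, forces in N, time in s.
With the tool pointing down it reaches from about 275 to 825 mm from the base axis. Payload 4.9 kg.
Tool frame: the origin (TCP) lies at the very end of the fingers, on their centre line; the grasp point (between the pads) lies 19 mm behind it; z points along the fingers, y is the direction in which the jaws open and shut (so a half turn about z gives the same grasp; the last joint's range is limited). The gripper opens to 85 mm and grips with 20 to 120 N. Pads are 22 mm wide; open, the fingers measure 114 mm over their backs; the gripper's body (76 mm by 85 mm) begins 54 mm behind the grasp point. The pads swing forward as they close: fully open they stand 13 mm farther back than shut.
Start: joints at [1.14, 0.326, -0.193, 1.052, 0, 1.437], TCP at [160.848, 525.972, 231.281] pointing down, gripper open.
Joint ranges: [-2.65, 2.65], [-0.97, 1.79], [-1.3, 1.35], [-1.93, 2.1], [-1.47, 1.37], [-3.14, 3.14]. Speed limits (rad/s): [2.57, 2.57, 3.14, 3.14, 3.14, 3.14].

## Interface

Orientations are given as [roll, pitch, yaw] about the fixed x, y, z axes, in that order (R = Rz(yaw) Ry(pitch) Rx(roll)).
In Python, from bench import bot, solve_ik, imaging gives the robot as it stands. Calls block until the motion is done:
- bot.move_ptp(position, orientation): joint-space move of the TCP to a pose.
- bot.movel(position, rot=None, max_speed=150, threshold=None): straight line of the TCP; rot=None keeps the orientation; max_speed is the mean speed in mm/s. With threshold (N) it stops when the force on the tool has changed by that much, and returns True; else False.
- bot.move_j(angles): joint-space move.
- bot.grip(opening, effort=None): opening from 0.0 (shut) to 1.0 (fully open); effort is the grip in N (None keeps the last); returns when the fingers have stopped.
- bot.dwell(seconds).
- solve_ik(position, orientation): joint angles nearest the present ones, or None.
- bot.get_state(): the state.
- imaging.capture(name): name is "side" or "top"; returns the picture (480x640x3 uint8, blue, green, red); there is no depth.
- imaging.camera_model(name): a dict with "K" (3x3 intrinsics, pixels), "position" and "rotation" of the camera in the world. Camera axes: x right, y up, looking along -z (the intrinsics and any distortion apply to the point x, -y, -z); pixel columns grow to the right and rows downward; lengths in mm; the calibration is good to about 2 mm. A picture is of the moment at which its call begins. camera_model takes no time and is no camera call.
A pose or a line that the arm cannot do raises bot.IKError and nothing moves.
- bot.sign_off(): hands the job in, once; it reports no verdict.
The state is a dict: "t": time; "qpos": joint angles; "joint_velocities": joint speeds; "effort": joint torques, N m; "tcp_pos": TCP position; "orientation": TCP orientation; "contact_force": force on the tool from outside, world axes, zero at the start; "wrist_torque": the same for the moment, N m; "opening": opening from 0.0 (shut) to 1.0 (fully open).
Only numpy, scipy, OpenCV 4.12 (cv2) and the standard library are available. Lean on these libraries where they do the work, as an engineer would, in place of code of your own. Each camera call takes 0.05 s, during which the arm holds its last target. There are 200 camera calls.

## Working session

There is one attempt and no reset: what is moved stays moved. The work goes in short steps, each a Python script; the robot and the scene stay as the last script left them, time stands still between calls to the robot, and variables do not carry over. Pictures are saved under pics/ and viewed, about 8 in all and at most 12, crops included, and the job is handed in when it is done.

```bash
mkdir -p pics; ls; cat > h.py <<'E'
import numpy as np, cv2
from bench import bot, solve_ik, imaging
def snap(n,f):
    im=imaging.capture(n); cv2.imwrite('pics/'+f,im); return im
def ray(n,u,v):
    c=imaging.camera_model(n);K=np.array(c['K'],float);d=c.get('distortion',c.get('dist'))
    p=cv2.undistortPoints(np.array([[[u,v]]],float),K,None if d is None else np.array(d,float))[0,0]
    return np.array(c['position'],float),np.array(c['rotation'],float)@np.array([p[0],-p[1],-1])
def onz(n,u,v,z):
    o,d=ray(n,u,v); return o+d*(z-o[2])/d[2]
E
python3 - <<'E'
from h import *
for n in('top','side'):
    snap(n,n+'0.png'); print(imaging.camera_model(n))
print(bot.get_state())
E
```

```text
pics
{'K': array([[445.46668753,   0.        , 325.20012752],
       [  0.        , 445.46668753, 229.35573025],
       [  0.        ,   0.        ,   1.        ]]), 'position': array([ 292.31233967,  -71.56976031, 1099.15344751]), 'rotation': array([ 0.21336498,  0.0035717 , -1.53961871])}
{'K': array([[580.09126766,   0.        , 317.69232394],
       [  0.        , 580.09126766, 239.112097  ],
       [  0.        ,   0.        ,   1.        ]]), 'position': array([-197.91948225, -881.80633976,  691.81877122]), 'rotation': array([ 1.06601946, -0.0223867 , -0.69025946])}
{'t': 0.1, 'qpos': array([ 1.13979847e+00,  3.26890660e-01, -1.93486805e-01,  1.05200112e+00,
        1.91905308e-05,  1.43662304e+00]), 'joint_velocities': array([ 0.0007374 , -0.00063682,  0.00077406,  0.00059811,  0.00026255,
       -0.00077758]), 'effort': array([-9.78503049e-04, -4.44239044e+01,  2.63037872e+01,  7.87361059e-03,
       -2.89685013e-04, -2.78068448e-07]), 'tcp_pos': array([160.61543554, 525.47783047, 230.56765163]), 'orientation': array([-3.14002719e+00, -2.30677712e-04,  2.84476789e+00]), 'contact_force': array([ 0.00490892, -0.27351082, -0.1049638 ]), 'wrist_torque': array([-0.01172053,  0.04716927,  0.0030064 ]), 'opening': 0.9990561317793625}
```

```bash
sed -i "s/np.array(c\['rotation'\],float)@/Rotation.from_euler('xyz',c['rotation']).as_matrix()@/; 1a from scipy.spatial.transform import Rotation" h.py; cat h.py | head -12
```

```text
import numpy as np, cv2
from scipy.spatial.transform import Rotation
from bench import bot, solve_ik, imaging
def snap(n,f):
    im=imaging.capture(n); cv2.imwrite('pics/'+f,im); return im
def ray(n,u,v):
    c=imaging.camera_model(n);K=np.array(c['K'],float);d=c.get('distortion',c.get('dist'))
    p=cv2.undistortPoints(np.array([[[u,v]]],float),K,None if d is None else np.array(d,float))[0,0]
    return np.array(c['position'],float),Rotation.from_euler('xyz',c['rotation']).as_matrix()@np.array([p[0],-p[1],-1])
def onz(n,u,v,z):
    o,d=ray(n,u,v); return o+d*(z-o[2])/d[2]
```

View pics/top0.png

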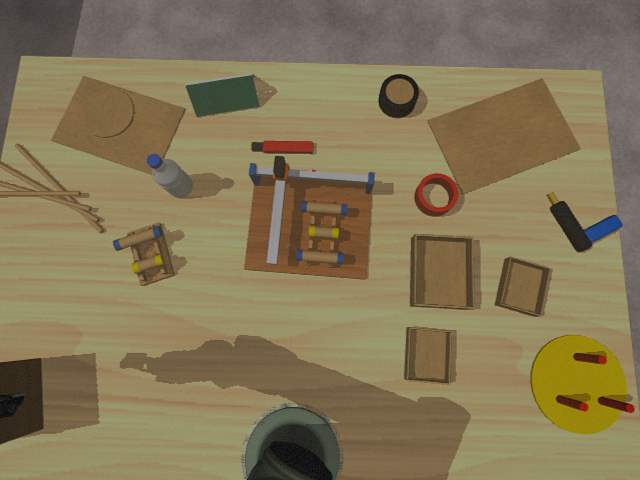

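View pics/side0.png

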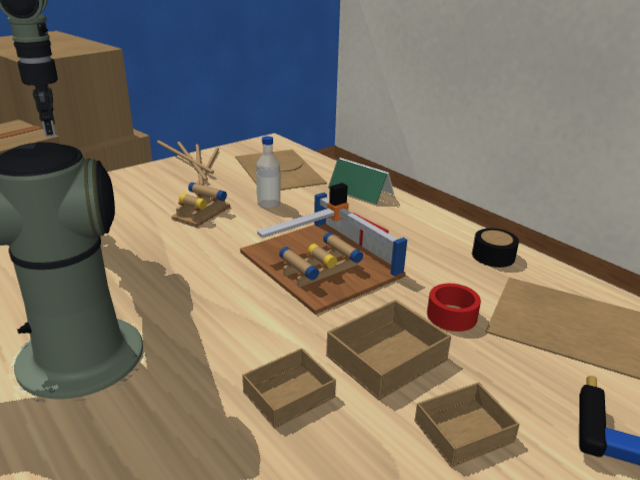

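Top view: the short kit axle is in the middle notch (323,232), with long axles at (324,208) and (320,257). The stock rack is at (143,253), new long at (137,238) and spare at (147,263). The largest box is at (442,272), and the collar at (279,170) on the parking end. Next I'll measure, and zoom in on the red mark.

```bash
cat >> h.py <<'E'
def blobs(im,lo,hi,roi,amin=6):
    x0,y0,x1,y1=roi; hsv=cv2.cvtColor(im,cv2.COLOR_BGR2HSV)[y0:y1,x0:x1]
    n,l,s,c=cv2.connectedComponentsWithStats(cv2.inRange(hsv,np.array(lo),np.array(hi)))
    return [(round(c[i][0]+x0,1),round(c[i][1]+y0,1),int(s[i][4])) for i in range(1,n) if s[i][4]>=amin]
BLUE=((105,110,40),(125,255,255)); YEL=((24,150,70),(33,255,255)); ORG=((3,150,60),(14,255,255)); RED=((0,180,60),(4,255,255))
E
python3 - <<'E'
from h import *
t=cv2.imread('pics/top0.png'); s=cv2.imread('pics/side0.png')
for nm,c,z in(('blue',BLUE,57),('yel',YEL,57),('red',RED,58)):
    for b in blobs(t,*c,(100,140,390,290)): print('top',nm,b,onz('top',b[0],b[1],z).round(1))
    for b in blobs(s,*c,(160,180,420,300)): print('side',nm,b,onz('side',b[0],b[1],z).round(1))
for n,im,(x0,y0,x1,y1) in(('a',t,(240,150,380,285)),('b',s,(300,180,420,280))): pass
a=cv2.resize(t[150:285,240:385],None,fx=2.75,fy=2.75,interpolation=2); b=cv2.resize(s[180:290,290:420],None,fx=3,fy=3,interpolation=2)
H=max(a.shape[0],b.shape[0]); p=lambda i:cv2.copyMakeBorder(i,0,H-i.shape[0],0,0,0)
cv2.imwrite('pics/z0.png',np.hstack([p(a),p(b)]))
E
```

```text
top blue (np.float64(152.9), np.float64(159.6), 121) [681.9 372.1  57. ]
top blue (np.float64(251.8), np.float64(169.0), 49) [664.7 125.   57. ]
top blue (np.float64(370.9), np.float64(177.8), 53) [ 650.7 -168.9   57. ]
top blue (np.float64(303.6), np.float64(205.5), 30) [575.4  -6.7  57. ]
top blue (np.float64(343.5), np.float64(208.2), 32) [ 571.6 -103.4   57. ]
top blue (np.float64(155.3), np.float64(231.3), 22) [500.8 345.7  57. ]
top blue (np.float64(115.7), np.float64(243.9), 24) [467.3 436.7  57. ]
top blue (np.float64(299.0), np.float64(254.6), 32) [454.9  -0.8  57. ]
top blue (np.float64(339.8), np.float64(257.7), 30) [450.5 -97.4  57. ]
side blue (np.float64(190.5), np.float64(186.2), 25) [459.9 427.6  57. ]
side blue (np.float64(221.1), np.float64(195.1), 71) [495.3 329.9  57. ]
side blue (np.float64(319.0), np.float64(201.6), 119) [674.1 146.6  57. ]
side blue (np.float64(320.3), np.float64(221.8), 52) [604.3  57.6  57. ]
side blue (np.float64(326.6), np.float64(236.4), 37) [569.2  -7.1  57. ]
side blue (np.float64(398.3), np.float64(256.2), 442) [ 635.1 -169.2   57. ]
si
[... 312 characters left out ...]
t64(335.2), np.float64(232.5), 53) [510.9 -84.9  57. ]
top yel (np.float64(158.4), np.float64(259.6), 61) [432.8 330.8  57. ]
top yel (np.float64(134.4), np.float64(267.1), 51) [413.4 385.3  57. ]
side yel (np.float64(182.3), np.float64(194.8), 11) [416.2 391.3  57. ]
side yel (np.float64(199.9), np.float64(200.1), 16) [436.4 335.8  57. ]
side yel (np.float64(313.0), np.float64(245.7), 14) [517.3 -21.7  57. ]
side yel (np.float64(328.4), np.float64(256.7), 20) [513.4 -78.8  57. ]
top red (np.float64(286.6), np.float64(145.6), 399) [728.4  42.1  58. ]
side red (np.float64(379.4), np.float64(226.7), 27) [698.5 -47.6  58. ]
side red (np.float64(360.8), np.float64(238.1), 25) [624.8 -61.8  58. ]
```

View pics/z0.png

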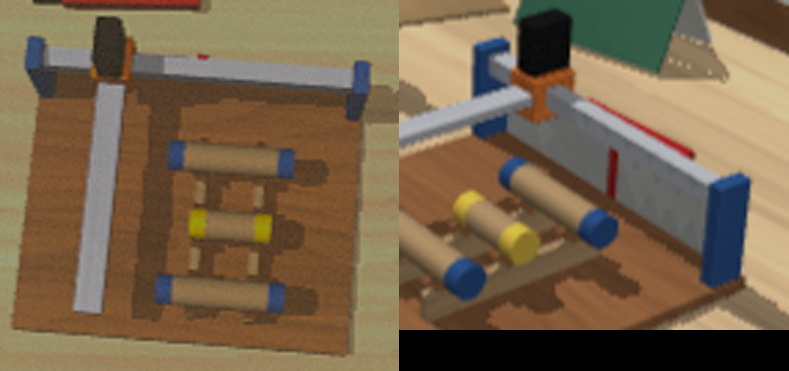

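Short axle is in notch 2 and jig yaw is about -0.045. In the zoom, the red mark shows at side px ≈(361,237) and at top px ≈(314,170). I'll look once at the stock rack to find where its supports sit relative to the axles.

```bash
python3 - <<'E'
from h import *
t=cv2.imread('pics/top0.png'); s=cv2.imread('pics/side0.png')
a=cv2.resize(t[215:295,105:180],None,fx=5,fy=5,interpolation=2); b=cv2.resize(s[170:230,165:240],None,fx=5,fy=5,interpolation=2)
cv2.imwrite('pics/z1.png',np.hstack([a,cv2.copyMakeBorder(b,0,100,0,0,0)]))
for q in((412,235),(473,236),(475,308),(411,308)): print('box',onz('top',*q,55).round(0))
print('cap',onz('top',153.5,159,188).round(0))
print('mark top',onz('top',313.8,170.4,58).round(1))
yaw=-.045;c,sn=np.cos(yaw),np.sin(yaw)
n2=np.array([514.6,-52]); org=n2-np.array([[c,-sn],[sn,c]])@[-25,-35]; print('org',org)
for f in(112,117,122):   # side ray onto plane local x=f
    for v in(231,238,243):
        o,d=ray('side',361,v); k=(f-np.dot(o[:2]-org,[c,sn]))/np.dot(d[:2],[c,sn]); p=o+k*d
        print(f,v,p.round(1),'ylocal',round(np.dot(p[:2]-org,[-sn,c]),1))
p=onz('top',313.8,170.4,58); print('top local',(p[:2]-org)@np.array([[c,-sn],[sn,c]]))
E
```

```text
box [ 511. -269.   55.]
box [ 513. -414.   55.]
box [ 343. -412.   55.]
box [ 339. -265.   55.]
cap [634. 315. 188.]
mark top [665.3 -28.1  58. ]
org [541.14916026 -18.16005187]
112 231 [652.6 -33.2  55.2] ylocal -10.1
112 238 [652.5 -34.9  37.2] ylocal -11.7
112 243 [652.5 -36.   24.3] ylocal -12.8
117 231 [657.8 -28.   51.2] ylocal -4.6
117 238 [657.8 -29.6  33.2] ylocal -6.2
117 243 [657.7 -30.8  20.2] ylocal -7.4
122 231 [663.1 -22.8  47.3] ylocal 0.9
122 238 [663.  -24.4  29.2] ylocal -0.8
122 243 [662.9 -25.6  16.1] ylocal -1.9
top local [124.45060406  -4.37898119]
```

View pics/z1.png

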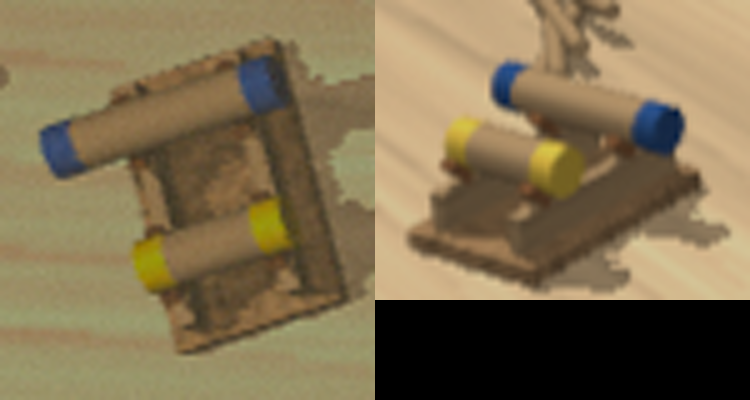

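```bash
cat >> h.py <<'E'
J=-.045; ORG=np.array([541.1,-18.2])
def loc(p,org=ORG,y=J): c,s=np.cos(y),np.sin(y); return np.array(org)+np.array([[c,-s],[s,c]])@np.array(p,float)
def best(pos,yaw):   # tool-down yaw variant nearest the present joints
    q0=bot.get_state()['qpos']; o=[]
    for y in(yaw,yaw+np.pi,yaw-np.pi):
        try: q=solve_ik(list(pos),[np.pi,0,y])
        except Exception: q=None
        if q is not None: o.append((abs(q[5]-q0[5]),y))
    return [np.pi,0,min(o)[1]]
E
python3 - <<'E'
from h import *
P=[onz('top',*q,12) for q in((160,223),(174,274.6),(141,285.4),(127.4,234))]
print(np.round(P,0)); ctr=np.mean(P,0)[:2]; yaw=.353
ax=np.array([(onz('top',155.3,231.3,50)+onz('top',115.7,243.9,50))/2,(onz('top',158.4,259.6,50)+onz('top',134.4,267.1,50))/2])[:,:2]
c,s=np.cos(yaw),np.sin(yaw)
print(ctr,ax,(ax-ctr)@np.array([[c,-s],[s,c]]))
print(loc([-25,-35]),best([*loc([-25,-35]),31],J+np.pi/2))
E
```

```text
[[531. 354.  12.]
 [403. 306.  12.]
 [374. 384.  12.]
 [501. 433.  12.]]
[452.43486925 369.09502846] [[485.31616058 394.31720251]
 [423.97460159 360.93127431]] [[ 39.57349234  12.29943442]
 [-29.52772888   2.17874836]]
[514.55083974 -52.03994813] [3.141592653589793, 0, 1.5257963267948966]
```

```bash
python3 - <<'E'
from h import *
g=loc([-25,-36]); o=best([*g,180],J+np.pi/2); print(o)
bot.move_ptp([*g,180],o); bot.grip(.55,40)
print(bot.get_state()['opening'],bot.movel([*g,32],max_speed=120,threshold=10),bot.get_state()['tcp_pos'])
bot.grip(0); print('held',bot.get_state()['opening'])
bot.movel([*g,180]); st=bot.get_state(); print(st['t'],st['opening'],st['contact_force'])
snap('top','g1.png')
E
```

```text
[3.141592653589793, 0, 1.5257963267948966]
0.5509549896915555 False [515.09288878 -53.16955424  32.60783907]
held 0.287233433553827
5.825 0.29054518840637367 [-0.21401517 -0.07560534  0.33907347]
```

```bash
python3 - <<'E'
from h import *
st=bot.get_state(); rpy=[np.pi,0,J+np.pi/2]
b=[426,-340]
bot.move_ptp([*b,150],rpy)
print(bot.movel([*b,16],max_speed=150,threshold=10),bot.get_state()['opening'])
bot.grip(.6); bot.movel([*b,170],max_speed=250)
# stock approach
y=.353; rp=[np.pi,0,y+np.pi/2]; n=loc([0,-6],[485.3,394.3],y); print(n,solve_ik([*n,200],rp))
bot.move_ptp([*loc([-60,-35]),230],rpy)
im=snap('top','d1.png'); snap('side','d1s.png')
print(blobs(im,*YEL,(100,140,500,330)),bot.get_state()['t'])
E
```

```text
False 0.2882479397360328
[487.37428627 388.66996124] [ 0.55485809  0.48260047 -0.03536435  1.05283151  0.          1.77265442]
[(np.float64(158.3), np.float64(259.3), 58), (np.float64(134.5), np.float64(267.4), 54), (np.float64(429.6), np.float64(271.7), 63), (np.float64(453.6), np.float64(273.7), 56)] 10.4667
```

View pics/d1s.png

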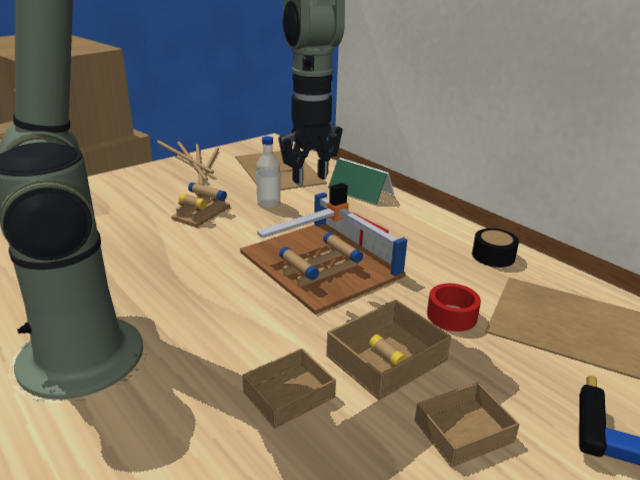

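The short axle lies in the large box (side px 386,348), and the middle notch is free. Next is the stock axle.

```bash
python3 - <<'E'
from h import *
y=.353; rp=[np.pi,0,y+np.pi/2]; rj=[np.pi,0,J+np.pi/2]; n=loc([0,-6],[485.3,394.3],y)
bot.move_ptp([*n,200],rp); bot.grip(.55,40)
print(bot.movel([*n,32],max_speed=120,threshold=10),bot.get_state()['tcp_pos'])
bot.grip(0); print('held',bot.get_state()['opening'])
bot.movel([*n,200]); 
g=loc([-25,-41]); bot.move_ptp([*g,160],rj)
st=bot.get_state(); print(st['t'],st['opening'])
t=snap('top','p1.png'); snap('side','p1s.png')
s=cv2.imread('pics/p1s.png')
for b in blobs(t,*BLUE,(240,140,390,290)): print('t',b,onz('top',b[0],b[1],179).round(1))
for b in blobs(t,*YEL,(100,140,240,290)): print('spare',b)
cv2.imwrite('pics/p1z.png',np.hstack([cv2.resize(t[150:290,235:385],(400,373)),cv2.resize(s[130:290,230:402],(400,373))]))
E
```

```text
False [487.95164065 389.0208661   32.82833346]
held 0.28683448367922615
17.0917 0.28907118338661036
t (np.float64(251.9), np.float64(169.2), 55) [620.7 101.7 179. ]
t (np.float64(371.0), np.float64(177.9), 54) [ 608.5 -157.7  179. ]
t (np.float64(344.2), np.float64(209.6), 29) [ 535.8 -101.2  179. ]
t (np.float64(345.3), np.float64(220.0), 23) [ 513.1 -104.1  179. ]
t (np.float64(339.9), np.float64(257.3), 48) [432.8 -94.6 179. ]
spare (np.float64(158.5), np.float64(259.4), 60)
spare (np.float64(134.5), np.float64(267.4), 53)
```

View pics/p1z.png

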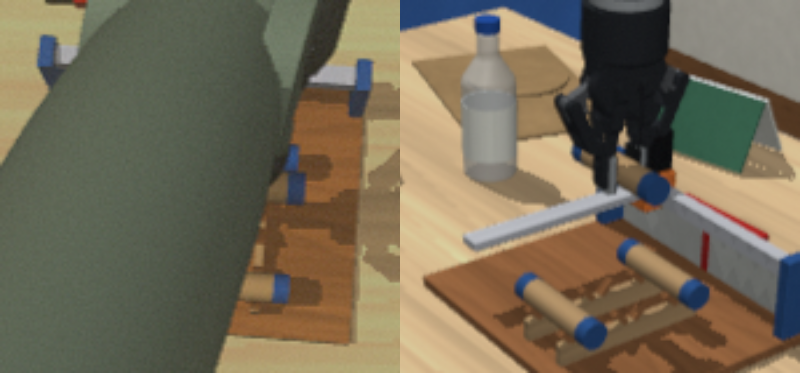

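Held axle (top px 345,220) is about 4 mm toward −y. I'll shift it +3 mm and lower.

```bash
python3 - <<'E'
from h import *
g=loc([-25,-38])
bot.movel([*g,160]); print(bot.movel([*g,32.5],max_speed=80,threshold=12),bot.get_state()['tcp_pos'])
bot.grip(.5); bot.movel([*g,180],max_speed=200)
bot.move_ptp([430,-330,260],[np.pi,0,J+np.pi/2])
t=snap('top','q1.png'); s=snap('side','q1s.png'); print(bot.get_state()['t'])
for b in blobs(t,*BLUE,(240,140,390,290)): print('t',b,onz('top',b[0],b[1],50).round(1))
print(blobs(s,*BLUE,(260,180,420,300)))
cv2.imwrite('pics/q1z.png',np.hstack([cv2.resize(t[150:290,235:385],(400,373)),cv2.resize(s[170:310,250:400],(400,373))]))
E
```

```text
True [513.55752415 -54.95238201  33.0708924 ]
21.425
t (np.float64(251.8), np.float64(169.0), 48) [667.2 126.3  50. ]
t (np.float64(370.9), np.float64(177.8), 53) [ 653.1 -169.5   50. ]
t (np.float64(303.5), np.float64(205.5), 32) [577.3  -6.   50. ]
t (np.float64(343.4), np.float64(208.6), 31) [ 572.4 -103.4   50. ]
t (np.float64(302.1), np.float64(229.8), 37) [516.6  -5.1  50. ]
t (np.float64(342.3), np.float64(233.0), 32) [ 511.7 -102.1   50. ]
t (np.float64(298.9), np.float64(254.5), 34) [456.3  -0.   50. ]
t (np.float64(339.7), np.float64(257.7), 32) [451.5 -97.3  50. ]
[(np.float64(319.0), np.float64(201.6), 119), (np.float64(320.4), np.float64(221.8), 51), (np.float64(326.5), np.float64(236.3), 35), (np.float64(398.3), np.float64(256.1), 441), (np.float64(305.6), np.float64(243.7), 37), (np.float64(282.7), np.float64(251.1), 37), (np.float64(355.9), np.float64(255.8), 113), (np.float64(334.9), np.float64(264.2), 121), (np.float64(311.6), np.float64(272.6), 132)]
```

View pics/q1z.png

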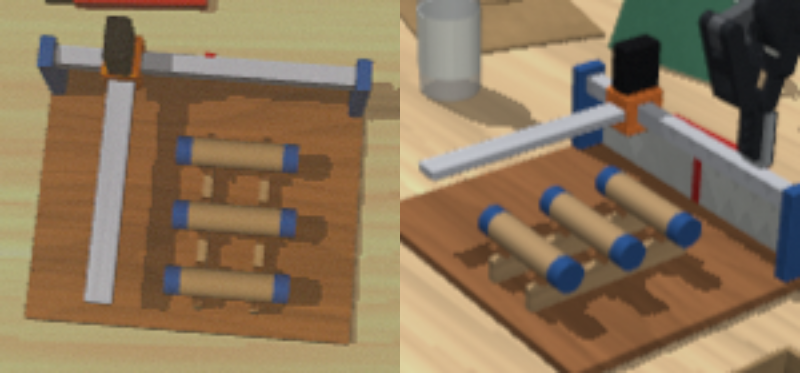

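All three long axles are in the notches: the new one is centred at (514.2,-53.6), against about (514.6,-52) expected. On to the collar.

```bash
sed -i 's/^J=.*/J=-.048; ORG=np.array([541.4,-18.0])/' h.py; python3 - <<'E'
from h import *
t=cv2.imread('pics/q1.png')
f=onz('top',279.3,162,144); print('fin img',f,'pred',loc([105,120]))
w=lambda p:(np.array(p[:2])-ORG)@np.array([[np.cos(J),-np.sin(J)],[np.sin(J),np.cos(J)]])
print('fin local',w(f))
for lo,hi in(((0,120,60),(6,255,255)),((172,120,60),(180,255,255))):
    for b in blobs(t,lo,hi,(300,162,330,176),2): print('mark',b,w(onz('top',b[0],b[1],58)))
for q,z in(((251.8,169.0),70),((370.9,177.8),70)): print('post',w(onz('top',*q,z)))
g=loc([105,120]); r=best([*g,200],J); print(r,solve_ik([*g,107],r))
E
```

```text
fin img [652.19508343  47.27145433 144.        ] pred [652.03685164  96.82372168]
fin local [107.53564513  70.51239812]
mark (np.float64(313.6), np.float64(170.2), 5) [124.69895056  -3.64260734]
post [111.7735037  146.06534315]
post [ 111.89452939 -144.47211679]
[3.141592653589793, 0, -3.189592653589793] [ 0.03553094  0.62173565 -0.0467745   0.90228618  0.          0.08353094]
```

The collar actually stands at local y≈+70, not at the parking end, so I'll grip it there.

```bash
python3 - <<'E'
from h import *
w=lambda p:(np.array(p[:2])-ORG)@np.array([[np.cos(J),-np.sin(J)],[np.sin(J),np.cos(J)]])
g=loc([105,70.5]); r=best([*g,200],J)
bot.move_ptp([*g,200],r); bot.grip(.6,30)
print(bot.movel([*g,108],max_speed=120,threshold=8)); bot.grip(0)
st=bot.get_state(); print(st['opening'],w(st['tcp_pos']),st['contact_force'])
e=loc([105,-4]); print(bot.movel([*e,108],rot=None,max_speed=50))
st=bot.get_state(); print(st['t'],st['opening'],w(st['tcp_pos']),st['contact_force'])
bot.grip(.6); bot.movel([*e,220],max_speed=200); bot.move_ptp([430,-330,260],[np.pi,0,J+np.pi/2])
t=snap('top','c1.png'); s=snap('side','c1s.png'); print(bot.get_state()['t'])
cv2.imwrite('pics/c1z.png',np.hstack([cv2.resize(t[150:200,285:345],(480,400),interpolation=2),cv2.resize(s[190:270,330:390],(300,400),interpolation=2)]))
E
```

```text
False
0.25327050233172543 [105.74412008  70.93555009] [-0.28341215  1.20868935  3.2292768 ]
False
26.2167 0.2523457832457253 [105.57451095  -3.82429882] [-1.03590572  1.6150812   5.83831347]
28.8167
```

View pics/c1z.png

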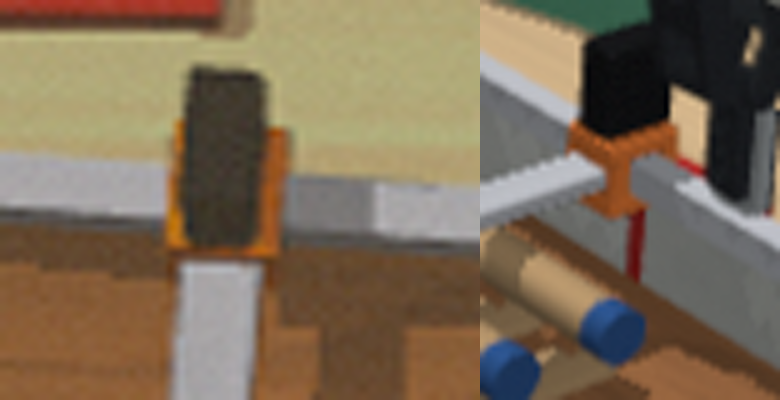

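The pointer is hidden behind the collar in both views, so I'll check the collar's centre against the earlier mark measurement instead.

```bash
python3 - <<'E'
from h import *
w=lambda p:(np.array(p[:2])-ORG)@np.array([[np.cos(J),-np.sin(J)],[np.sin(J),np.cos(J)]])
def rows(f,lo,hi,roi):
    x0,y0,x1,y1=roi; h=cv2.cvtColor(cv2.imread('pics/'+f),cv2.COLOR_BGR2HSV)[y0:y1,x0:x1]; m=cv2.inRange(h,lo,hi)
    return [(y+y0,x0+np.nonzero(m[y])[0].mean(),int((m[y]>0).sum())) for y in range(y1-y0) if m[y].any()]
def plane(n,u,v,f):
    o,d=ray(n,u,v); a=np.array([np.cos(J),np.sin(J)]); return o+d*(f-(o[:2]-ORG)@a)/(d[:2]@a)
print('side mark')
for v,u,k in rows('d1s.png',(0,120,50),(6,255,255),(352,228,370,252)):
    print(v,round(u,1),k,*[(f,w(plane('side',u,v,f))[1].round(1),plane('side',u,v,f)[2].round(1)) for f in(116,119,122)])
print('top mark')
for f in('top0.png','d1.png','q1.png'):
    for v,u,k in rows(f,(0,90,50),(8,255,255),(305,163,325,176)): print(f,v,round(u,1),k,w(onz('top',u,v,58)).round(1))
print('arm')
for v,u,k in rows('c1.png',(0,0,130),(180,40,255),(300,186,325,230))[::8]: print(v,round(u,1),k,w(onz('top',u,v,85)).round(1))
print('fin')
for v,u,k in rows('c1.png',(0,0,0),(180,255,85),(305,156,322,166)): print(v,round(u,1),k,w(onz('top',u,v,144)).round(1))
E
```

```text
side mark
230 360.5 2 (116, np.float64(-3.3), np.float64(53.7)) (119, np.float64(0.0), np.float64(51.3)) (122, np.float64(3.3), np.float64(48.9))
231 361.0 3 (116, np.float64(-5.3), np.float64(51.9)) (119, np.float64(-2.0), np.float64(49.5)) (122, np.float64(1.3), np.float64(47.1))
232 361.0 3 (116, np.float64(-5.5), np.float64(49.3)) (119, np.float64(-2.2), np.float64(46.9)) (122, np.float64(1.1), np.float64(44.5))
233 361.0 3 (116, np.float64(-5.7), np.float64(46.7)) (119, np.float64(-2.4), np.float64(44.3)) (122, np.float64(0.9), np.float64(42.0))
234 361.0 3 (116, np.float64(-6.0), np.float64(44.1)) (119, np.float64(-2.7), np.float64(41.8)) (122, np.float64(0.6), np.float64(39.4))
235 361.0 3 (116, np.float64(-6.2), np.float64(41.6)) (119, np.float64(-2.9), np.float64(39.2)) (122, np.float64(0.4), np.float64(36.8))
236 361.0 3 (116, np.float64(-6.4), np.float64(39.0)) (119, np.float64(-3.1), np.float64(36.6)) (122, np.float64(0.2), np.float64(34.2))
237 361.0 3 (116, np.float64(-6.7), np.float64(36.4)) (119, np.float64(-3.4), np.float64(34.0)) (122, np.float64(-0.1), np.float64(3
[... 889 characters left out ...]
p.float64(-1.5), np.float64(14.1)) (122, np.float64(1.8), np.float64(11.6))
245 360.5 2 (116, np.float64(-6.8), np.float64(14.8)) (119, np.float64(-3.5), np.float64(12.3)) (122, np.float64(-0.2), np.float64(9.8))
top mark
top0.png 170 313.5 4 [125.2  -3.4]
top0.png 171 313.5 2 [122.6  -3.6]
q1.png 170 313.5 4 [125.2  -3.4]
q1.png 171 313.0 3 [122.5  -2.3]
arm
186 312.0 9 [75.3 -4.8]
194 311.5 10 [55.5 -5.3]
202 310.5 10 [35.7 -4.6]
210 309.5 10 [16.1 -4. ]
218 309.0 9 [-3.3 -4.5]
226 308.5 10 [-22.5  -5. ]
fin
159 312.5 8 [120.6  -4. ]
160 313.0 9 [118.3  -5.3]
161 313.0 9 [115.9  -5.5]
162 313.0 9 [113.5  -5.7]
163 312.5 10 [111.   -4.8]
164 312.5 10 [108.6  -5. ]
165 312.5 10 [106.2  -5.2]
```

Camera estimates of local y are −3.4 (top) and −2.7 (side) for the mark, and −4.7 (arm) and −5.1 (fin) for the collar. That's probably within tolerance, but about 1.7 mm too far, so I'll nudge it back to centre it.

```bash
python3 - <<'E'
from h import *
w=lambda p:(np.array(p[:2])-ORG)@np.array([[np.cos(J),-np.sin(J)],[np.sin(J),np.cos(J)]])
g=loc([105,-4]); r=best([*g,220],J); bot.move_ptp([*g,220],r)
bot.movel([*g,108],max_speed=120,threshold=8); bot.grip(0)
a=w(bot.get_state()['tcp_pos']); bot.movel([*loc([105,-2.3]),108],max_speed=20); bot.dwell(.3); b=w(bot.get_state()['tcp_pos']); print(a,b)
bot.grip(.6); bot.movel([*loc([105,-2.3]),220],max_speed=200); bot.move_ptp([430,-330,260],[np.pi,0,J+np.pi/2]); bot.dwell(.3)
t=snap('top','e1.png'); s=snap('side','e1s.png'); st=bot.get_state(); print(st['t'],st['contact_force'])
h=cv2.cvtColor(t,cv2.COLOR_BGR2HSV)
for v in(186,194,202,210,218,226):
    x=300+np.nonzero(cv2.inRange(h[v:v+1,300:325],(0,0,130),(180,40,255))[0])[0]; print(v,x.mean(),w(onz('top',x.mean(),v,85)).round(1))
for b in blobs(t,*BLUE,(280,195,360,270)): print(b,onz('top',b[0],b[1],50).round(1))
print(blobs(t,*YEL,(100,140,500,330)))
cv2.imwrite('pics/e1z.png',np.hstack([cv2.resize(t[130:330,100:500],(800,400))]))
E
```

```text
[105.56424703  -4.0017879 ] [105.55202316  -2.65699415]
35.1167 [ 0.43667438  0.62625226 -0.73694959]
186 311.5 [75.2 -3.6]
194 310.5 [55.3 -2.9]
202 310.0 [35.6 -3.5]
210 309.5 [16.1 -4. ]
218 308.5 [-3.4 -3.3]
226 307.5 [-22.7  -2.7]
(np.float64(302.6), np.float64(205.4), 16) [577.5  -3.8  50. ]
(np.float64(343.4), np.float64(208.5), 34) [ 572.7 -103.4   50. ]
(np.float64(300.5), np.float64(230.2), 15) [515.5  -1.3  50. ]
(np.float64(342.4), np.float64(232.9), 33) [ 511.9 -102.4   50. ]
(np.float64(298.0), np.float64(254.6), 20) [456.    2.1  50. ]
(np.float64(339.8), np.float64(257.7), 36) [451.6 -97.6  50. ]
[(np.float64(158.1), np.float64(259.4), 54), (np.float64(134.6), np.float64(267.4), 53), (np.float64(429.4), np.float64(271.8), 69)]
```

View pics/e1z.png

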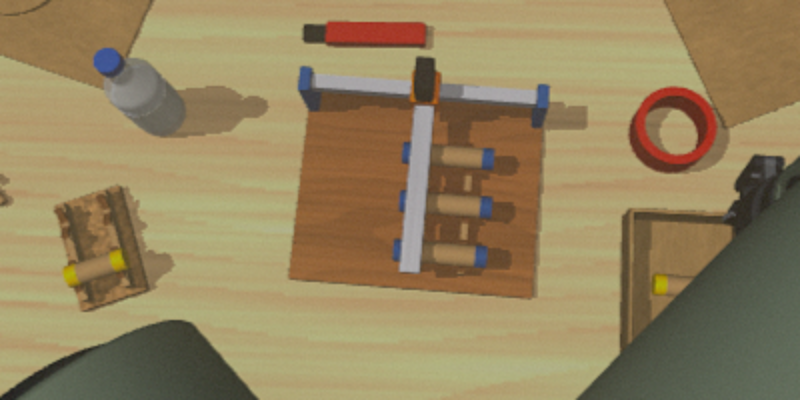

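The collar centre is now at local y ≈ −3.3, matching the mark. The axles (band positions unchanged), spare, bottle, tape and cutter are all in place, so I'll hand in.

```bash
python3 -c "
from h import *
print(bot.sign_off())"
```

```text
the job is handed in; nothing more can be done
None
```

I moved the short axle from the middle notch to the large offcuts box and laid the long stock axle in its place. I then slid the collar to the red mark, let go, and handed the job in at about 35 s. Sign-off reports no verdict.

**Last checks:**
- **Axles:** three long ones lie in the notches, and the new one is about 2 mm off centre along its length.
- **Short axle and bystanders:** the short axle is in the box. The spare short has not moved measurably. The bottle, tape and cutter stand undisturbed in the last picture.
- **Collar:** its centre reads y ≈ −3.3 mm along the bar, against −2.7 (side) to −3.4 mm (top) for the mark. The first stop was about 1.7 mm too far, so I regripped it and nudged it back.

**Not confirmed:** the pointer is hidden behind the collar in both cameras. I judged its position from the hold-down arm and assumed it stands on the collar's centre line. The collar also started at about +70 mm along the bar, not at its parking end (+120 mm).

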